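Open the spice mill for filling

ROBOT

A 6-joint arm with a two-finger parallel gripper is mounted at the origin on the work surface. World frame = base frame: x ahead of the robot, y to its left, z up, the work surface at z = 0. Lengths are in mm, angles in rad, forces in N, time in s.
With the tool pointing down it reaches from about 350 to 975 mm from the base axis. Payload 7.1 kg.
Tool frame: the origin (TCP) lies between the finger pads; the fingertips stand 19 mm ahead of it and the grasp point (between the pads) is the TCP; z points along the fingers, y is the line along which they close (so a half turn about z gives the same grasp; the last joint's range is limited). The gripper opens to 88 mm and grips with 3 to 60 N. Pads are 20 mm wide; open, the fingers measure 115 mm over their backs; the gripper's body (75 mm by 178 mm) begins 61 mm behind the grasp point.
Start: joints at [-1.312, 0.423, 1.63, -0, 1.089, -0.019], TCP at [171.419, -601.016, 241.675] pointing down, gripper open.
Joint ranges: [-3, 3], [-0.9, 2.11], [0.09, 2.58], [-1.31, 4.45], [0.11, 2.69], [-2.54, 2.54]. Speed limits (rad/s): [2.39, 2.39, 3.01, 3.14, 3.14, 3.14].

INTERFACE

Orientations are given as a rotation vector (axis times angle).
In Python, from workcell import ctrl gives the robot as it stands.
- The arm moves only by the tool arm_command, never from a script. Its argument "series" is a list of rows, each an object with "linear": the shift along the tool's x, y, z in m, a list of three; "turn": the turn about the tool's z in rad. A call has 1 to 10 rows; each row shifts and turns the commanded pose from where the row before left it, along the tool's axes as they then stand; what a row does not reach is not made up. A row lasts 1/10 s, in which the tool goes at most 50 mm and 8.59 degrees, less where a joint would pass 70% of its speed; a pose out of reach is approached as far as the arm can. A call with a gripper value outside its range is refused whole. "jaw" is the opening, from -1 (shut) to 1 (fully open), set as the call begins (left out, the last holds). The fingers move at their own pace and stop on an object; the grip force is fixed at half the most. Time passes only in rows, so rows that do not move let the fingers close. It gives the time, the measured TCP pose, the force, the opening and the grip force at its end, in the units of the state.
- ctrl.get_obs(): the state, without advancing time (a new reading comes with each control period).
- ctrl.get_image(name): name is "scene" or "top" or "wrist"; returns a dict with "frame" (480x640x3 uint8, blue, green, red), "fx", "fy", "cx", "cy" (pixels), "k1" (the pictures are not rectified: a ray, as slopes to the right and down, at radius r is drawn at 1 + k1 r^2 times it, then the intrinsics apply), "rvec" (rotation vector, rad) and "tvec" (3), from world to camera coordinates, as OpenCV has them. Camera axes: x right, y down, z forward; pixel columns grow to the right and rows downward; lengths in mm; the calibration is good to about 2 mm. A picture is of the moment at which its call begins. There is no depth.
- ctrl.close_job(): hands the job in; it is judged then, once.
The state is a dict: "t": time; "qpos": joint angles; "qvel": joint speeds; "joint_torque": joint torques, N m; "ee_pos": TCP position; "orientation": TCP orientation; "ft_force": force on the tool from outside, world axes, zero at the start; "moment": the same for the moment, N m; "width": finger opening in mm; "grasp_force": force on a finger pad.
Only numpy, scipy, OpenCV 4.12 (cv2) and the standard library are available. Lean on these libraries where they do the work, as an engineer would, in place of code of your own. Each camera call takes 0.05 s, during which the arm holds its last target. There are 200 camera calls.

TASK

The spice mill has to be opened for filling, but somebody left the wooden paddle lying on its cap: hang the paddle by its eye on the peg of the utensil stand and let go of it. Then unscrew the mill's cap, whose thread may be right-handed or left-handed, so if it stops at once one way turn it loose the other way instead of pulling it off over the thread. Finish while holding the cap in the gripper, still, roughly level and lifted at least 5 cm clear of the mill, and leave everything else on the counter where it is.

Things in the scene. Friction and masses are not known exactly. Their poses are not given: they have to be found in the camera images.
- mill: Electric spice mill, fixed. A round aluminium hopper, 84 mm across, has a flat shoulder 120 mm above the counter on which the cap sits; a white motor housing (75 x 85 mm, top at 140 mm) stands from 60 to 136 mm along its +x. Origin on the counter under the hopper's axis; z up, +x from hopper to housing, within 0.3 rad of straight away from the robot.
- cap: The mill's loose aluminium cap, about 0.15 kg: 64 mm across, 21 mm high, with a straight grip bar on top (44 mm along the cap's x, 16 mm wide in y, from 21 to 51 mm above the origin). Origin: centre of its underside, on the mill's shoulder when closed; z up. Closed, the bar lies along the mill's x. Three lugs inside it sit under the neck's thread.
- mill_neck (a point): Centre of the mill's shoulder. The thread's hand is drawn afresh and hidden: seen from above, one way the cap meets a hard stop within 0.15 rad; the other way it turns easily, is free to lift from 0.75 rad on and stops at 1.4 rad (aim for about 1.05). Before that it lifts 1.5 mm at most. To clear the neck it must rise 13 mm.
- cap_bar (a point): Point on the cap's axis inside its grip bar, 43 mm above the cap's underside and 8 mm below the bar's top; axes as the cap's.
- paddle: Loose flat wooden paddle, 60 g, 166 mm long, 8 mm thick. Origin: underside, near its balance point. Along x: blade 42 mm wide from -82 to -20 mm, handle 18 mm wide to +70, then a square eye end (36 mm, round hole 23 mm) centred at +86 mm. At first it lies flat on the cap's bar, underside 171 mm above the counter, roughly along the bar, eye over the motor housing.
- paddle_eye (a point): Centre of the paddle's hole, at mid thickness; axes as the paddle's (z is the hole's axis).
- stand: Dark-wood utensil stand, fixed: base 110 x 110 x 14 mm, upright post (18 x 44 mm, 250 mm high) with its front face 28 mm along +x from the origin. A steel peg, 8 mm thick, 60 mm long, leaves that face at 45 degrees, up and to -x (within 0.3 rad of towards the robot). Origin on the counter; z up. The eye goes down along the peg; let go, the paddle swings down to hang.
- peg_root (a point): Point on the peg's axis where it leaves the post, 195 mm above the counter; axes as the stand's.
- peg_tip (a point): End of the peg's axis, 42 mm higher and 42 mm further to the stand's -x than the root, 237 mm above the counter; axes as the stand's.
- jar_a: Bystander: amber glass jar with clip-on lid, 60 mm across, 78 mm high, between the mill's and the stand's places. Origin under its centre.
- jar_b: Bystander: second such jar, near the robot on the left (+y). Origin under its centre.
- molcajete: Bystander: grey basalt mortar on three feet, 150 mm across, 100 mm high, far left. Origin under its centre.
- pestle: Bystander: wooden pestle standing upright, 44 mm across, 108 mm high, in the middle near the robot. Origin under its centre.
- squeezer: Bystander: yellow enamelled lime squeezer lying flat, 220 mm long, 70 mm wide, 50 mm high, far right (-y). Origin under its middle.
- salt_bowl: Bystander: small terracotta bowl, 76 mm across, 35 mm high, near the robot on the right. Origin under its centre.
- spice_tin: Bystander: plain steel tin, 52 mm across, 70 mm high, in the middle at the back. Origin under its centre.
There are look-alikes about, which are no part of the job. Leave any turquoise look-alike of the mill alone.

How it is judged (in metres and radians):
On the way, in this order (a step that is already met when the one before it is completed fails the run):
1. the paddle hangs by its eye from the peg, let go (x of paddle_eye in the frame of stand between -0.02 and 0.035 m and y of paddle_eye in the frame of stand between -0.02 and 0.02 m and height (world z) of paddle_eye between 0.165 and 0.235 m and (angle between paddle's own x axis and vertical below 0.5 rad or angle between paddle's own x axis and vertical above 2.64 rad) and height (world z) of paddle above 0.08 m and contact force between paddle and the fingers below 0.05 N and contact force between paddle and stand above 0.1 N), for 0.3 s.
2. the cap is turned loose, still seated on the mill (angle between the x axis of cap and the x axis of mill, either way round above 0.6 rad and horizontal distance between cap and mill below 0.006 m and z of cap in the frame of mill below 0.128 m), for 0.05 s.
At the end, for the whole second after the job is handed in: Cap held still by the fingers, underside 45 mm or more above the mill's shoulder, within 20 degrees of level, touching neither mill, stand nor paddle; paddle let go and hanging from the peg by its eye, long axis within 28 degrees of vertical (all of step 1 and z of cap in the frame of mill above 0.165 m and angle between cap's own z axis and vertical below 0.35 rad and contact force between cap and the fingers above 1 N and contact force between cap and mill below 0.05 N and contact force between cap and stand below 0.05 N and contact force between cap and paddle below 0.05 N and linear speed of cap below 0.03 m/s); the arm keeps its last pose, push and grip.
It fails at once if the cap is pulled up over the thread without being turned loose (z of cap in the frame of mill between 0.127 and 0.135 m and horizontal distance between cap and mill below 0.03 m and angle between the x axis of cap and the x axis of mill, either way round below 0.4 rad).
It fails at once if the paddle is dropped on the counter (height (world z) of paddle_eye below 0.1 m).
It fails at once if a bystander is pushed more than 3 cm (distance of any of jar_a, jar_b, molcajete, pestle, squeezer, salt_bowl, spice_tin from where it was at the start of the episode above 0.03 m).
It also fails if it takes over 59 s, if anything falls off the work surface, if the arm or the gripper's body presses on something with over 40 N, if the wrist force passes 120 N, or if a joint passes its speed limit or range.

## Working session

There is one attempt and no reset: what is moved stays moved. The work goes in short steps, Python scripts to look and compute and a tool call to move; the robot and the scene stay as the last step left them, time stands still between calls to the robot, and variables do not carry over. Pictures are saved under pics/ and viewed, at most 10 in all, crops included, and the job is handed in when it is done.

Besides the shell and the picture viewer there is one more tool, called after "Request:" as name([rows], argument=value, ...), one row to a line, values as JSON. arm_command: Moves the arm, as the interface text tells. Its arguments: {"type":"object","properties":{"series":{"type":"array"},"jaw":{"type":"number"}},"required":["series"]}

```bash
mkdir -p pics; ls; cat > h.py <<'E'
import numpy as np, cv2
from scipy.spatial.transform import Rotation as R
from workcell import ctrl
def snap(n,fn=None):
    d=ctrl.get_image(n); 
    if fn: cv2.imwrite('pics/'+fn,d['frame'])
    np.savez('cam_'+n,**d); return d
def ray(d,u,v):
    xd=np.array([(u-d['cx'])/d['fx'],(v-d['cy'])/d['fy']]); x=xd.copy()
    for _ in range(20): x=xd/(1+d['k1']*(x@x))
    M=R.from_rotvec(np.ravel(d['rvec'])).as_matrix(); t=np.ravel(d['tvec'])
    return -M.T@t, M.T@np.array([x[0],x[1],1.])
def onz(d,u,v,z):
    c,r=ray(d,u,v); return c+r*(z-c[2])/r[2]
def proj(d,p):
    M=R.from_rotvec(np.ravel(d['rvec'])).as_matrix(); q=M@np.asarray(p,float)+np.ravel(d['tvec'])
    x=q[:2]/q[2]; x=x*(1+d['k1']*(x@x)); return np.array([x[0]*d['fx']+d['cx'],x[1]*d['fy']+d['cy']])
E
python3 - <<'E'
from h import *
for n in('scene','top'):
    d=snap(n,n+'0.png'); print(n,ray(d,320,240),d['fx'],d['k1'])
print(ctrl.get_obs())
E
```

```text
pics
scene (array([1519.81266256,  350.17339345, 1036.62065302]), array([-0.73803672, -0.24506815, -0.62882083])) 624.6917620136767 -0.19537810004690104
top (array([ 351.59211352,   13.02260899, 1249.91088741]), array([ 0.10247776, -0.02948966, -0.99431037])) 501.14432552238065 -0.08884457075207536
{'t': 0.1, 'qpos': array([-1.31196430e+00,  4.23729607e-01,  1.63059401e+00, -1.04509622e-05,
        1.08859746e+00, -1.89881623e-02]), 'qvel': array([-0.00017898, -0.00185124, -0.00210878, -0.00106595, -0.00080529,
        0.00053478]), 'joint_torque': array([ 2.12037362e-04, -5.45612383e+01, -2.74325448e+01,  6.45276485e-02,
        1.87561742e-02, -2.46568897e-05]), 'ee_pos': array([ 171.32260508, -600.57617405,  241.00883721]), 'orientation': array([-3.11002511e+00, -4.34821907e-01,  2.63963761e-04]), 'ft_force': array([0.02213591, 0.39718379, 0.35859716]), 'moment': array([0.00950006, 0.01393637, 0.0310427 ]), 'grasp_force': 0.0, 'width': 87.70711270404172}
```

View pics/top0.png

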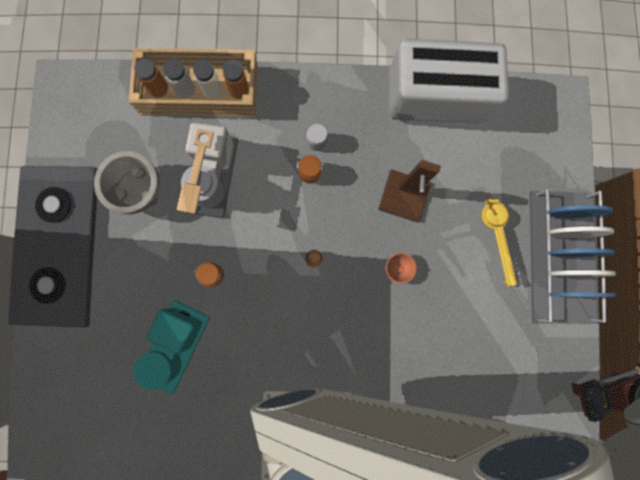

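View pics/scene0.png

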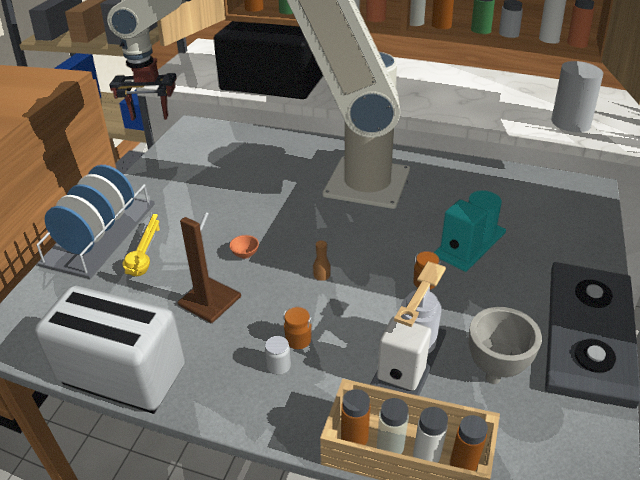

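```bash
python3 - <<'E'
from h import *
t=dict(np.load('cam_top.npz')); s=dict(np.load('cam_scene.npz'))
def c(d,x,y): return cv2.resize(d['frame'][y:y+75,x:x+100],(400,300),interpolation=cv2.INTER_CUBIC)
T=t['frame'];S=s['frame']
cv2.imwrite('pics/m.png',np.vstack([np.hstack([cv2.resize(T[110:225,150:250],(400,460))[:300*2][:460],cv2.resize(T[145:235,365:455],(400,460))]),]))
cv2.imwrite('pics/m2.png',np.hstack([cv2.resize(S[255:385,370:460],(400,560)),cv2.resize(S[200:330,165:255],(400,560))]))
E
```

```text
(no output)
```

View pics/m.png

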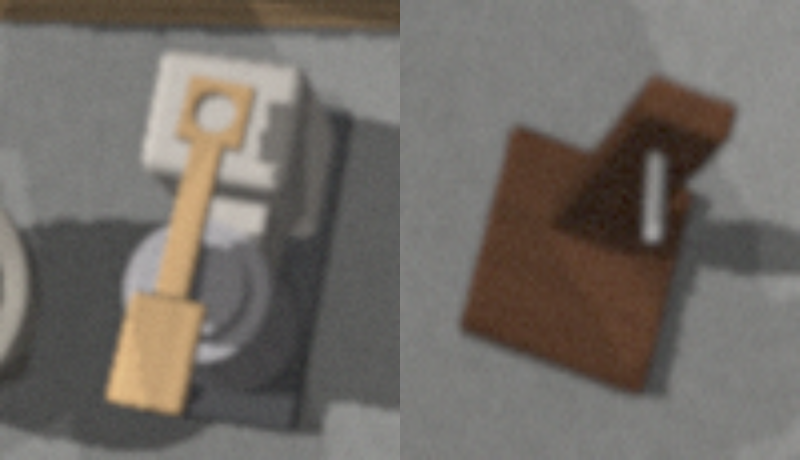

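View pics/m2.png

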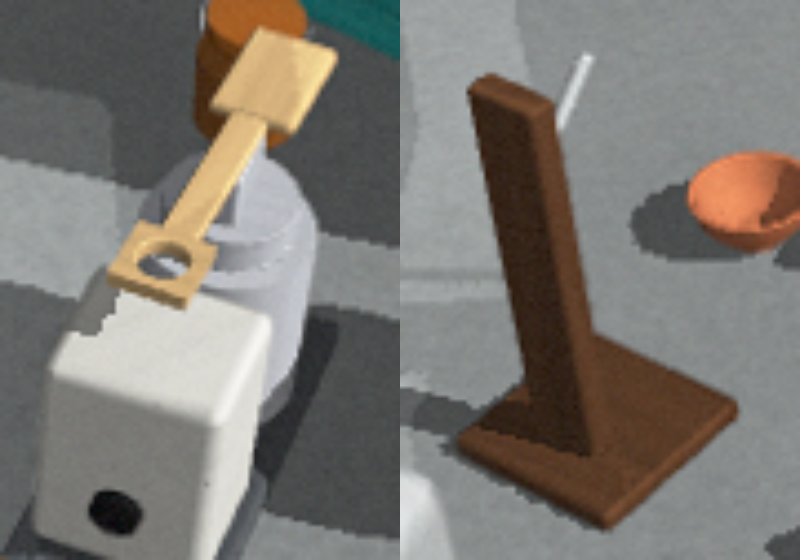

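```bash
cat >> h.py <<'E'
def tri(rays):
    A=np.zeros((3,3));b=np.zeros(3)
    for c,r in rays:
        r=r/np.linalg.norm(r);P=np.eye(3)-np.outer(r,r);A+=P;b+=P@c
    p=np.linalg.solve(A,b)
    return p,[np.linalg.norm((np.eye(3)-np.outer(r,r)/(r@r))@(p-c)) for c,r in rays]
def padmask(d,x0,x1,y0,y1):
    m=cv2.inRange(cv2.cvtColor(d['frame'],cv2.COLOR_BGR2HSV),(8,70,110),(25,200,255))
    k=np.zeros_like(m);k[y0:y1,x0:x1]=m[y0:y1,x0:x1];return k
E
python3 - <<'E'
from h import *
t=dict(np.load('cam_top.npz')); s=dict(np.load('cam_scene.npz'))
hol={}
for n,d,b in(('top',t,(172,222,126,216)),('scene',s,(392,447,255,330))):
    m=padmask(d,*b)
    cs,h=cv2.findContours(m,cv2.RETR_CCOMP,cv2.CHAIN_APPROX_NONE)
    i=max(range(len(cs)),key=lambda i:cv2.contourArea(cs[i]))
    print(n,cv2.contourArea(cs[i]))
    for j in range(len(cs)):
        if h[0][j][3]==i and cv2.contourArea(cs[j])>8:
            M=cv2.moments(cs[j]);u=M['m10']/M['m00'],M['m01']/M['m00'];print(' hole',u,cv2.contourArea(cs[j]),onz(d,*u,176));hol[n]=ray(d,*u)
    if n=='top':
        P=np.array([onz(d,*p[0],178)[:2] for p in cs[i]],np.float32);r=cv2.minAreaRect(P);print(r,cv2.boxPoints(r))
        # handle centreline
        ys,xs=np.nonzero(m)
        Q=np.array([onz(d,np.mean(xs[ys==y]),y,178)[:2] for y in range(152,180)])
        f=np.polyfit(Q[:,0],Q[:,1],1);print('handle y=f(x)',f,'yaw',np.arctan(f[0]))
        # blade centre
        Q=P[P[:,0]<np.inf]
if len(hol)==2: print(tri(hol.values()))
tr=lambda a,b:tri([ray(t,*a),ray(s,*b)])
print('tip',tr((421.6,191.4),(207.6,213.4)), 'topplane',onz(t,421.6,191.4,237),'sc',onz(s,207.6,213.4,237))
q=lambda x,y:(365+(x-400)/4.444,145+y/5.111)
for p in[(515,127),(465,328),(640,392),(690,195)]: print('base',onz(t,*q(*p),14))
for p in[(655,75),(735,105)]: print('post top back',onz(t,*q(*p),250))
p=lambda x,y:(150+x/4,110+y/4)
for a in[(162,52),(300,70),(278,190),(145,165)]: print('housing',onz(t,*p(*a),140))
E
```

```text
top 1016.5
 hole (203.45, 137.81166666666667) 100.0 [682.85672146 242.79995155 176.        ]
((607.8828125, 256.76031494140625), (43.1142692565918, 186.83338928222656), 79.00147247314453) [[512.0693  253.42152]
 [695.4709  217.77675]
 [703.69635 260.09912]
 [520.29474 295.7439 ]]
handle y=f(x) [-1.72774289e-01  3.61402791e+02] yaw -0.17108527967576087
scene 1136.0
 hole (406.7352245862884, 316.1820330969267) 70.5 [682.98166609 243.44636829 176.        ]
 hole (423.5, 262.7833333333333) 10.0 [520.56667896 246.04441485 176.        ]
 hole (433.89743589743586, 260.3974358974359) 13.0 [506.79348262 265.84691898 176.        ]
(array([644.89513714, 248.70917825, 284.10678792]), [np.float64(29.060423147717323), np.float64(29.060423147717284)])
tip (array([ 562.12512889, -225.35273333,  236.16040638]), [np.float64(0.6887491647879032), np.float64(0.6887491647879137)]) topplane [ 562.20531762 -225.82561152  237.        ] sc [ 563.1447264  -223.98634254  237.        ]
base [ 661.90679482 -199.83469627   14.        ]
base [ 560.15182427 -171.68947286   14.        ]
base [ 530.96602722 -271.54574746   14.        ]
base [ 630.54681565 -300.79966035   14.        ]
post top back [ 626.24155311 -224.77065182  250.        ]
post top back [ 615.07924069 -262.43274837  250.        ]
housing [728.46739305 282.13814284 140.        ]
housing [719.3609484  202.39321352 140.        ]
housing [648.63093223 211.66434411 140.        ]
housing [661.64918133 288.1430316  140.        ]
```

Request:
arm_command([
  {"linear":[0,0,-0.01],"turn":-0.14},
  {"linear":[0,0,-0.01],"turn":-0.14},
  {"linear":[0,0,-0.01],"turn":-0.14},
  {"linear":[0,0,-0.01],"turn":-0.14},
  {"linear":[0,0,-0.01],"turn":-0.14},
  {"linear":[0,0,-0.01],"turn":-0.14},
  {"linear":[0,0,-0.01],"turn":-0.14},
  {"linear":[0,0,-0.01],"turn":-0.14},
  {"linear":[0,0,-0.01],"turn":-0.14},
  {"linear":[0,0,-0.01],"turn":-0.14},
])

```text
t: 1.1
ee_pos: [171.3, -600.7, 341.6]
orientation: [-2.092, -2.342, -0.001]
ft_force: [-0.3, -0.5, -0.5]
width: 87.6
grasp_force: 0.0
```

Request:
arm_command([
  {"linear":[0,0,0],"turn":-0.144},
  {"linear":[0,0,0],"turn":-0.144},
  {"linear":[0,0,0],"turn":-0.144},
  {"linear":[0,0,0],"turn":-0.144},
  {"linear":[0,0,0],"turn":-0.144},
  {"linear":[0,0,0],"turn":-0.144},
  {"linear":[0,0,0],"turn":-0.144},
  {"linear":[0,0,0],"turn":-0.144},
  {"linear":[0,0,0],"turn":-0.144},
  {"linear":[0,0,0],"turn":0},
])

```text
t: 2.1
ee_pos: [211.5, -585.6, 338.5]
orientation: [-0.359, -3.073, 0.037]
ft_force: [0.1, -0.1, 0.4]
width: 87.7
grasp_force: 0.0
```

```bash
cat >> h.py <<'E'
def to(x,y,z,yaw):
    o=ctrl.get_obs(); M=R.from_rotvec(o['orientation']).as_matrix()
    yw=np.arctan2(M[1,0],M[0,0]); d=np.array([x,y,z])-o['ee_pos']
    print('t',round(o['t'],2),'pos',o['ee_pos'].round(1),'yaw',yw.round(3),'tilt',M[:,2].round(3),'w',round(o['width'],1),'F',o['ft_force'].round(1),'q',o['qpos'].round(2))
    print('tool shift mm',(M.T@d).round(1),'turn',round(-((yaw-yw+np.pi)%(2*np.pi)-np.pi),3))
E
python3 -c "
from h import *
to(635.6,251.2,335,np.pi-0.171)"
```

```text
t 2.1 pos [ 211.5 -585.6  338.5] yaw 2.909 tilt [-0.05  -0.019 -0.999] w 87.7 F [ 0.1 -0.1  0.4] q [-1.22  0.33  1.54 -0.06  1.27 -2.54]
tool shift mm [-219.3  911.6  -33.2] turn -0.062
```

Request:
arm_command([
  {"linear":[-0.0126,0.0367,0],"turn":0},
  {"linear":[-0.0126,0.0367,0],"turn":0},
  {"linear":[-0.0126,0.0367,0],"turn":0},
  {"linear":[-0.0126,0.0367,0],"turn":0},
  {"linear":[-0.0126,0.0367,0],"turn":0},
  {"linear":[-0.0126,0.0367,0],"turn":0},
  {"linear":[-0.0126,0.0367,0],"turn":0},
  {"linear":[-0.0126,0.0367,0],"turn":0},
  {"linear":[-0.0126,0.0367,0],"turn":0},
  {"linear":[-0.0126,0.0367,0],"turn":0},
])

```text
t: 3.1
ee_pos: [417.4, -258.9, 322.3]
orientation: [-0.367, -3.072, 0.039]
ft_force: [-0.0, -1.6, -0.1]
width: 88.0
grasp_force: 0.0
```

```bash
python3 -c "
from h import *
to(635.6,251.2,335,np.pi-0.171)"
```

```text
t 3.1 pos [ 417.4 -258.9  322.3] yaw 2.903 tilt [-0.05  -0.019 -0.999] w 88.0 F [-0.  -1.6 -0.1] q [-0.55  0.15  1.82 -0.05  1.21 -1.87]
tool shift mm [-90.8 546.4 -33.5] turn -0.068
```

Request:
arm_command([
  {"linear":[-0.006,0.036,-0.002],"turn":0},
  {"linear":[-0.006,0.036,-0.002],"turn":0},
  {"linear":[-0.006,0.036,-0.002],"turn":0},
  {"linear":[-0.006,0.036,-0.002],"turn":0},
  {"linear":[-0.006,0.036,-0.002],"turn":0},
  {"linear":[-0.006,0.036,-0.002],"turn":0},
  {"linear":[-0.006,0.036,-0.002],"turn":0},
  {"linear":[-0.006,0.036,-0.002],"turn":0},
  {"linear":[-0.006,0.036,-0.002],"turn":0},
  {"linear":[-0.006,0.036,-0.002],"turn":0},
])

```text
t: 4.1
ee_pos: [560.9, 77.1, 328.5]
orientation: [-0.367, -3.072, 0.039]
ft_force: [-0.1, -0.2, 0.2]
width: 87.6
grasp_force: 0.0
```

Request:
arm_command([
  {"linear":[-0.006,0.036,-0.002],"turn":0},
  {"linear":[-0.006,0.036,-0.002],"turn":0},
  {"linear":[-0.006,0.036,-0.002],"turn":0},
  {"linear":[-0.006,0.036,-0.002],"turn":0},
  {"linear":[0,0.018,-0.002],"turn":-0.06},
  {"linear":[0,0,0],"turn":0},
])

```text
t: 4.7
ee_pos: [622.6, 229.8, 331.9]
orientation: [-0.269, -3.081, 0.037]
ft_force: [1.0, -0.2, -0.1]
width: 87.7
grasp_force: 0.0
```

```bash
python3 -c "
from h import *
to(635.6,251.2,335,np.pi-0.171)
snap('wrist','w1.png')"
```

```text
t 4.7 pos [622.6 229.8 331.9] yaw 2.967 tilt [-0.05  -0.019 -0.999] w 87.7 F [ 1.  -0.2 -0.1] q [ 0.34  0.43  1.41 -0.    1.36 -1.06]
tool shift mm [-8.9 23.3 -4.1] turn -0.004
```

View pics/w1.png

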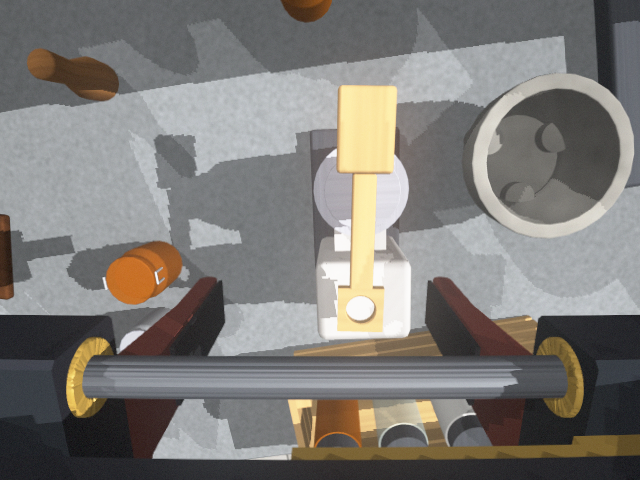

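```bash
python3 - <<'E'
from h import *
d=dict(np.load('cam_wrist.npz'))
for n,u,z in[('hole',(361,307.5),179),('handle mid top',(366,180),179),('handle low',(361.5,275),179),('blade end',(368,86),179),('hopper c',(361.5,188),141),('house LN',(322,238),140),('house RN',(404,238),140),('house LF',(321,336),140),('house RF',(408,336),140)]:
    print(n,onz(d,*u,z).round(1))
E
```

```text
hole [680.3 244.7 179. ]
handle mid top [583.1 263.6 179. ]
handle low [654.2 249.2 179. ]
blade end [518.6 275.1 179. ]
hopper c [591.6 261.3 141. ]
house LN [628.  221.5 140. ]
house RN [639.7 290.4 140. ]
house LF [717.  204.9 140. ]
house RF [729.6 282.2 140. ]
```

```bash
python3 -c "
from h import *
to(635,252.5,176,np.pi-0.18)"
```

```text
t 4.75 pos [622.2 228.3 331.9] yaw 2.964 tilt [-0.051 -0.02  -0.999] w 87.8 F [-0.5 -0.3  1.2] q [ 0.33  0.42  1.42 -0.    1.36 -1.06]
tool shift mm [-15.5  30.6 154.5] turn 0.002
```

Request:
arm_command([
  {"linear":[-0.008,0.015,0],"turn":0},
  {"linear":[-0.0075,0.0156,0],"turn":0},
  {"linear":[0,0,0.02],"turn":0},
  {"linear":[0,0,0.03],"turn":0},
  {"linear":[0,0,0.03],"turn":0},
  {"linear":[0,0,0.02],"turn":0},
  {"linear":[0,0,0.01],"turn":0},
  {"linear":[0,0,0.01],"turn":0},
  {"linear":[0,0,0.005],"turn":0},
  {"linear":[0,0,0],"turn":0},
])

```text
t: 5.75
ee_pos: [636.8, 252.5, 206.3]
orientation: [-0.274, -3.081, 0.037]
ft_force: [0.1, 0.1, -0.0]
width: 88.0
grasp_force: 0.0
```

```bash
python3 - <<'E'
from h import *
to(635,252.5,176,np.pi-0.18)
E
```

```text
t 5.75 pos [636.8 252.5 206.3] yaw 2.963 tilt [-0.05  -0.02  -0.999] w 88.0 F [ 0.1  0.1 -0. ] q [ 0.36  0.57  1.47 -0.    1.15 -1.03]
tool shift mm [ 0.4  0.5 30.4] turn 0.002
```

Request:
arm_command([
  {"linear":[0,0,0.01],"turn":0},
  {"linear":[0,0,0.01],"turn":0},
  {"linear":[0,0,0.01],"turn":0},
  {"linear":[0,0,0],"turn":0},
])

```text
t: 6.15
ee_pos: [634.1, 251.9, 174.2]
orientation: [-0.273, -3.079, 0.039]
ft_force: [-0.0, -0.1, -0.6]
width: 87.8
grasp_force: 0.0
```

Request:
arm_command([
  {"linear":[0,0,0],"turn":0},
  {"linear":[0,0,0],"turn":0},
  {"linear":[0,0,0],"turn":0},
  {"linear":[0,0,0],"turn":0},
  {"linear":[0,0,0],"turn":0},
  {"linear":[0,0,0],"turn":0},
  {"linear":[0,0,0],"turn":0},
  {"linear":[0,0,0],"turn":0},
], jaw=-1)

```text
t: 6.95
ee_pos: [635.3, 252.3, 176.3]
orientation: [-0.274, -3.082, 0.037]
ft_force: [0.3, -0.2, -0.5]
width: 27.3
grasp_force: 0.0
```

```bash
python3 - <<'E'
from h import *
to(635,252.5,176,np.pi-0.18);print(ctrl.get_obs()['grasp_force'])
E
```

```text
t 6.95 pos [635.3 252.3 176.3] yaw 2.964 tilt [-0.05  -0.02  -0.999] w 27.3 F [ 0.3 -0.2 -0.5] q [ 0.36  0.6   1.5  -0.    1.1  -1.03]
tool shift mm [0.3 0.2 0.3] turn 0.002
0.0
```

Still closing; wait, then lift.

Request:
arm_command([
  {"linear":[0,0,0],"turn":0},
  {"linear":[0,0,0],"turn":0},
  {"linear":[0,0,0],"turn":0},
  {"linear":[0,0,0],"turn":0},
  {"linear":[0,0,0],"turn":0},
])

```text
t: 7.45
ee_pos: [635.3, 252.3, 176.3]
orientation: [-0.273, -3.081, 0.037]
ft_force: [0.3, 0.4, 0.3]
width: 17.6
grasp_force: 30.0
```

Request:
arm_command([
  {"linear":[0,0,-0.005],"turn":0},
  {"linear":[0,0,-0.01],"turn":0},
  {"linear":[0,0,-0.02],"turn":0},
  {"linear":[0,0,-0.025],"turn":0},
  {"linear":[0,0,-0.03],"turn":0},
  {"linear":[0,0,-0.02],"turn":0},
  {"linear":[0,0,-0.01],"turn":0},
  {"linear":[0,0,0],"turn":0},
  {"linear":[0,0,0],"turn":0},
])

```text
t: 8.35
ee_pos: [640.8, 254.5, 295.4]
orientation: [-0.273, -3.081, 0.038]
ft_force: [-0.6, 0.1, 0.4]
width: 17.5
grasp_force: 30.0
```

```bash
python3 - <<'E'
from h import *
c,s=np.cos(-.28),np.sin(-.28)
snap('wrist','w2.png')
to(575+c*(-100),-229.5+s*-100,300,np.pi-0.28);print(ctrl.get_obs()['grasp_force'])
E
```

```text
t 8.4 pos [640.6 254.4 294.8] yaw 2.964 tilt [-0.052 -0.02  -0.998] w 17.3 F [-0.7  0.7 -0.9] q [ 0.36  0.5   1.39 -0.    1.31 -1.03]
tool shift mm [  78.6 -477.5   12.5] turn 0.102
29.977908432483673
```

View pics/w2.png

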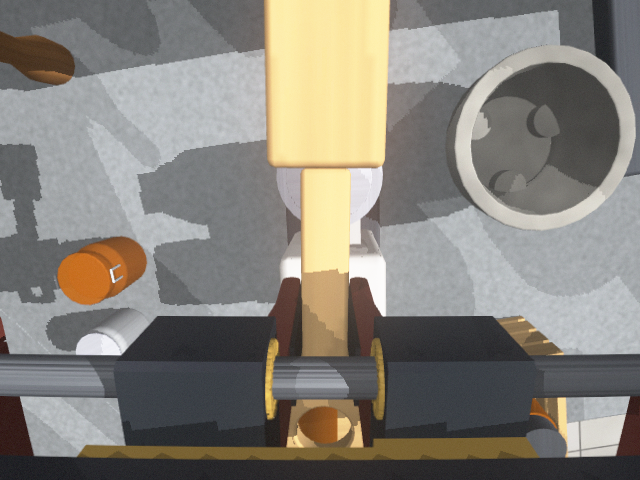

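```bash
python3 - <<'E'
from h import *
to(487.7,-204.1,285,np.pi-0.283)
E
```

```text
t 8.4 pos [640.6 254.4 294.8] yaw 2.964 tilt [-0.052 -0.02  -0.998] w 17.3 F [-0.7  0.7 -0.9] q [ 0.36  0.5   1.39 -0.    1.31 -1.03]
tool shift mm [  68.9 -477.7   27.1] turn 0.105
```

Request:
arm_command([
  {"linear":[0.003,-0.02,0.001],"turn":0},
  {"linear":[0.005,-0.035,0.002],"turn":0},
  {"linear":[0.005,-0.035,0.002],"turn":0},
  {"linear":[0.005,-0.035,0.002],"turn":0},
  {"linear":[0.005,-0.035,0.002],"turn":0},
  {"linear":[0.005,-0.035,0.002],"turn":0},
  {"linear":[0.005,-0.035,0.002],"turn":0},
  {"linear":[0.005,-0.035,0.002],"turn":0},
  {"linear":[0.005,-0.035,0.002],"turn":0},
  {"linear":[0.005,-0.035,0.002],"turn":0},
])

```text
t: 9.4
ee_pos: [533.0, -68.1, 287.4]
orientation: [-0.273, -3.079, 0.037]
ft_force: [0.4, -1.1, 0.1]
width: 17.3
grasp_force: 30.0
```

Request:
arm_command([
  {"linear":[0.005,-0.035,0.002],"turn":0},
  {"linear":[0.005,-0.035,0.002],"turn":0},
  {"linear":[0.005,-0.035,0.002],"turn":0},
  {"linear":[0.003,-0.02,0.001],"turn":0},
  {"linear":[0.001,-0.01,0],"turn":0.05},
  {"linear":[0,-0.005,0],"turn":0.05},
  {"linear":[0,0,0],"turn":0},
  {"linear":[0,0,0],"turn":0},
  {"linear":[0,0,0],"turn":0},
])

```text
t: 10.3
ee_pos: [490.4, -201.0, 286.1]
orientation: [-0.425, -3.065, 0.04]
ft_force: [0.2, -0.1, -0.6]
width: 17.8
grasp_force: 30.0
```

```bash
python3 - <<'E'
from h import *
t=snap('top');s=snap('scene')
T=t['frame'];S=s['frame']
cv2.imwrite('pics/n.png',np.hstack([cv2.resize(T[130:230,370:450],(400,500)),cv2.resize(S[140:260,150:246],(400,500))]))
to(487.7,-204.1,285,np.pi-0.283)
E
```

```text
t 10.4 pos [ 490.5 -201.   286.4] yaw 2.865 tilt [-0.05  -0.02  -0.999] w 17.7 F [ 0.8  0.2 -0.6] q [-0.39  0.25  1.77 -0.04  1.16 -1.67]
tool shift mm [ 1.8 -3.7  1.6] turn 0.007
```

View pics/n.png

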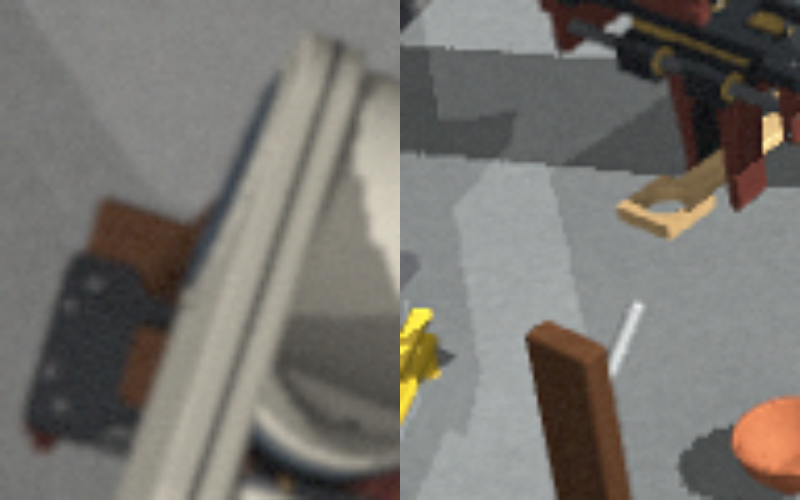

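```bash
python3 - <<'E'
from h import *
s=dict(np.load('cam_scene.npz'))
m=padmask(s,190,226,180,202);m=cv2.inRange(cv2.cvtColor(s['frame'],cv2.COLOR_BGR2HSV),(8,60,60),(25,200,255))
print(proj(s,(535.6,-213.8,285)), proj(s,(535.6,-213.8,275)),'tip',proj(s,(562.1,-225.3,236)))
x,y=proj(s,(535.6,-213.8,285)).round().astype(int)
# eye outer corners predicted at top face
a=-.277;X=np.array([np.cos(a),np.sin(a),0]);Y=np.array([-np.sin(a),np.cos(a),0])
for i,j in((18,18),(18,-18),(-18,18),(-18,-18)):
    p=proj(s,np.array([535.6,-213.8,289])+i*X+j*Y); print(i,j,p.round(1),'crop',((p-[150,140])*4.167+[400,0]).round())
E
```

```text
[214.60545727 189.01951176] [215.14337796 192.83079345] tip [207.32516241 213.39457621]
18 18 [215.2 194. ] crop [672. 225.]
18 -18 [202.6 189. ] crop [619. 204.]
-18 18 [226.1 186. ] crop [717. 191.]
-18 -18 [213.6 181.1] crop [665. 171.]
```

```bash
python3 - <<'E'
from h import *
to(507,-209.5,249.5,np.pi-0.283)
M=R.from_rotvec(ctrl.get_obs()['orientation']).as_matrix();print('diag 10mm',(M.T@np.array([.96,-.279,-1])*10/2**.5).round(2))
E
```

```text
t 10.4 pos [ 490.5 -201.   286.4] yaw 2.865 tilt [-0.05  -0.02  -0.999] w 17.7 F [ 0.8  0.2 -0.6] q [-0.39  0.25  1.77 -0.04  1.16 -1.67]
tool shift mm [-19.7  -2.5  36.1] turn 0.007
diag 10mm [-7.37  0.17  6.76]
```

Request:
arm_command([
  {"linear":[-0.007,-0.001,0],"turn":0.007},
  {"linear":[-0.007,-0.001,0.009],"turn":0},
  {"linear":[-0.006,-0.0005,0.009],"turn":0},
  {"linear":[0,0,0.009],"turn":0},
  {"linear":[0,0,0.009],"turn":0},
  {"linear":[0,0,0],"turn":0},
  {"linear":[0,0,0],"turn":0},
  {"linear":[0,0,0],"turn":0},
])

```text
t: 11.2
ee_pos: [507.3, -210.2, 250.2]
orientation: [-0.438, -3.064, 0.041]
ft_force: [-0.0, 0.1, 0.0]
width: 17.4
grasp_force: 30.0
```

```bash
python3 - <<'E'
from h import *
to(507,-209.5,249.5,np.pi-0.283)
s=snap('scene'); S=s['frame']
cv2.imwrite('pics/n2.png',cv2.resize(S[170:240,170:250],(640,560),interpolation=cv2.INTER_CUBIC))
print(proj(s,(562.1,-225.3,236)))
E
```

```text
t 11.2 pos [ 507.3 -210.2  250.2] yaw 2.857 tilt [-0.049 -0.02  -0.999] w 17.4 F [-0.   0.1  0. ] q [-0.39  0.32  1.77 -0.04  1.09 -1.66]
tool shift mm [0.5 0.6 0.7] turn -0.002
[207.32516241 213.39457621]
```

View pics/n2.png

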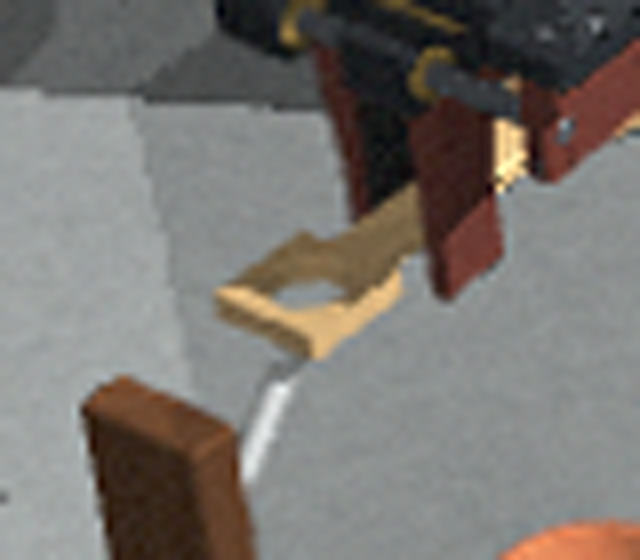

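Request:
arm_command([
  {"linear":[-0.0037,0.0004,0.0034],"turn":0},
  {"linear":[-0.0037,0,0.0034],"turn":0},
  {"linear":[-0.0037,0,0.0034],"turn":0},
  {"linear":[-0.0037,0,0.0034],"turn":0},
  {"linear":[0,0,0],"turn":0},
  {"linear":[0,0,0],"turn":0},
])

```text
t: 11.85
ee_pos: [520.8, -214.1, 235.4]
orientation: [-0.438, -3.063, 0.041]
ft_force: [-0.2, 0.3, -1.1]
width: 17.8
grasp_force: 30.0
```

```bash
python3 - <<'E'
from h import *
to(507+.96*14.1,-209.8-3.9,249.5-14.1,np.pi-0.283)
s=snap('scene'); S=s['frame']
cv2.imwrite('pics/n3.png',cv2.resize(S[170:240,170:250],(640,560),interpolation=cv2.INTER_CUBIC))
E
```

```text
t 11.85 pos [ 520.8 -214.1  235.4] yaw 2.857 tilt [-0.05  -0.019 -0.999] w 17.8 F [-0.2  0.3 -1.1] q [-0.39  0.36  1.75 -0.04  1.07 -1.66]
tool shift mm [ 0.4  0.3 -0. ] turn -0.002
```

View pics/n3.png

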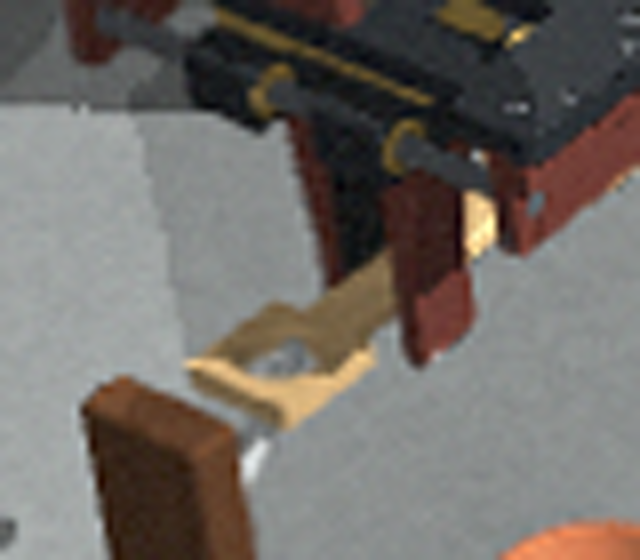

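Request:
arm_command([
  {"linear":[-0.0037,0,0.0034],"turn":0},
  {"linear":[-0.0037,0,0.0034],"turn":0},
  {"linear":[0,0,0],"turn":0},
])

```text
t: 12.2
ee_pos: [527.8, -216.4, 228.0]
orientation: [-0.438, -3.063, 0.041]
ft_force: [-0.5, 1.1, -0.8]
width: 17.9
grasp_force: 30.0
```

Request:
arm_command([
  {"linear":[-0.0037,0,0.0034],"turn":0},
  {"linear":[-0.0037,0,0.0034],"turn":0},
  {"linear":[-0.0037,0,0.0034],"turn":0},
  {"linear":[0,0,0],"turn":0},
  {"linear":[0,0,0],"turn":0},
])

```text
t: 12.7
ee_pos: [537.7, -219.7, 217.7]
orientation: [-0.438, -3.063, 0.041]
ft_force: [-0.5, -1.1, -0.8]
width: 17.4
grasp_force: 30.0
```

```bash
python3 - <<'E'
from h import *
to(507+.96*31.8,-209.8-8.9,249.5-31.8,np.pi-0.283)
s=snap('scene'); S=s['frame']
cv2.imwrite('pics/n4.png',cv2.resize(S[170:250,165:257],(640,560),interpolation=cv2.INTER_CUBIC))
E
```

```text
t 12.7 pos [ 537.7 -219.7  217.7] yaw 2.857 tilt [-0.05  -0.02  -0.999] w 17.4 F [-0.5 -1.1 -0.8] q [-0.39  0.4   1.72 -0.04  1.05 -1.65]
tool shift mm [ 0.4  0.9 -0. ] turn -0.002
```

View pics/n4.png

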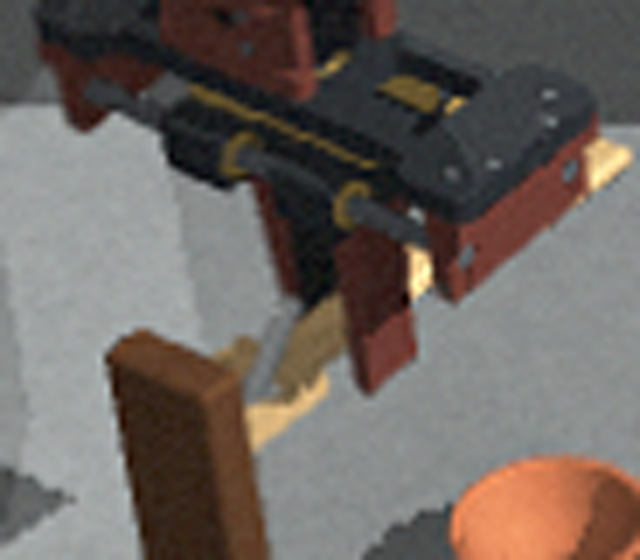

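Request:
arm_command([
  {"linear":[0,0,0],"turn":0},
  {"linear":[0,0,0],"turn":0},
  {"linear":[0,0,0],"turn":0},
  {"linear":[0,0,0],"turn":0},
  {"linear":[0,0,0],"turn":0},
  {"linear":[0,0,0],"turn":0},
  {"linear":[0,0,0],"turn":0},
  {"linear":[0,0,0],"turn":0},
  {"linear":[0,0,0],"turn":0},
  {"linear":[0,0,0],"turn":0},
], jaw=1)

```text
t: 13.75
ee_pos: [537.7, -219.7, 217.8]
orientation: [-0.438, -3.064, 0.041]
ft_force: [0.2, -0.2, 0.6]
width: 88.0
grasp_force: 0.0
```

Request:
arm_command([
  {"linear":[0,0,-0.01],"turn":0},
  {"linear":[0,0,-0.02],"turn":0},
  {"linear":[0,0,-0.03],"turn":0},
  {"linear":[0,0,-0.03],"turn":0},
  {"linear":[0,0,-0.02],"turn":0},
  {"linear":[0,0,-0.01],"turn":0},
  {"linear":[0,0,0],"turn":0},
])

```text
t: 14.45
ee_pos: [544.3, -217.5, 339.5]
orientation: [-0.438, -3.067, 0.042]
ft_force: [-0.3, -0.6, 0.4]
width: 88.0
grasp_force: 0.0
```

```bash
python3 - <<'E'
from h import *
s=snap('scene');t=snap('top')
for n,d,b in(('scene',s,(150,300,170,330)),('top',t,(360,460,140,260))):
    m=padmask(d,*b)
    cs,_=cv2.findContours(m,cv2.RETR_EXTERNAL,cv2.CHAIN_APPROX_NONE)
    for c in cs:
        if cv2.contourArea(c)>25: print(n,cv2.contourArea(c),cv2.boundingRect(c),cv2.mean(d['frame'],cv2.drawContours(np.zeros_like(m),[c],0,255,-1))[:3])
c,sn=np.cos(-.283),np.sin(-.283)
O=np.array([576,-229.8,0]);X=np.array([c,sn,0])
for xs,z in((20,203),(12,203),(15,120),(15,40)): print(xs,z,proj(s,O+X*xs+[0,0,z]).round(1),proj(t,O+X*xs+[0,0,z]).round(1))
to(592.5,260.5,330,np.pi-.15)
E
```

```text
scene 230.0 (284, 307, 16, 23) (49.38403041825095, 105.53231939163499, 172.106463878327)
scene 86.5 (206, 266, 12, 33) (99.22950819672131, 140.56557377049182, 169.61475409836066)
scene 450.0 (229, 235, 30, 24) (76.25766871165645, 111.08588957055215, 185.35378323108387)
scene 57.0 (182, 217, 17, 10) (51.040000000000006, 77.56, 116.89333333333335)
20 203 [198.5 233.5] [422.2 179.6]
12 203 [201.  231.6] [421.2 183. ]
15 120 [205. 261.] [413.3 189.5]
15 40 [209.6 286.8] [406.3 196. ]
t 14.55 pos [ 543.3 -217.2  337. ] yaw 2.857 tilt [-0.051 -0.019 -0.999] w 88.1 F [-0.1 -0.1  0.3] q [-0.38  0.29  1.6  -0.04  1.29 -1.66]
tool shift mm [ 86.6 472.4  -4.7] turn -0.135
```

```bash
python3 - <<'E'
from h import *
to(650,255,330,np.pi-.15)
E
```

```text
t 14.55 pos [ 543.3 -217.2  337. ] yaw 2.857 tilt [-0.051 -0.019 -0.999] w 88.1 F [-0.1 -0.1  0.3] q [-0.38  0.29  1.6  -0.04  1.29 -1.66]
tool shift mm [ 29.9 483.2  -7.5] turn -0.135
```

Request:
arm_command([
  {"linear":[0.001,0.02,0],"turn":0},
  {"linear":[0.002,0.035,0],"turn":0},
  {"linear":[0.002,0.035,-0.001],"turn":0},
  {"linear":[0.002,0.035,0],"turn":0},
  {"linear":[0.002,0.035,-0.001],"turn":0},
  {"linear":[0.002,0.035,-0.001],"turn":0},
  {"linear":[0.002,0.035,-0.001],"turn":0},
  {"linear":[0.002,0.035,-0.001],"turn":0},
  {"linear":[0.002,0.035,-0.001],"turn":0},
  {"linear":[0.002,0.035,-0.001],"turn":0},
])

```text
t: 15.55
ee_pos: [618.9, 110.9, 332.6]
orientation: [-0.438, -3.061, 0.043]
ft_force: [0.5, -0.2, -0.3]
width: 87.8
grasp_force: 0.0
```

Request:
arm_command([
  {"linear":[0.002,0.035,0],"turn":0},
  {"linear":[0.002,0.035,0],"turn":0},
  {"linear":[0.002,0.035,0],"turn":0},
  {"linear":[0.002,0.025,0],"turn":0},
  {"linear":[0.002,0.015,0],"turn":-0.065},
  {"linear":[0,0.003,0],"turn":-0.07},
  {"linear":[0,0,0],"turn":0},
  {"linear":[0,0,0],"turn":0},
  {"linear":[0,0,0],"turn":0},
])

```text
t: 16.45
ee_pos: [650.8, 253.9, 329.4]
orientation: [-0.233, -3.083, 0.037]
ft_force: [-0.9, 0.2, -0.4]
width: 87.6
grasp_force: 0.0
```

```bash
python3 - <<'E'
from h import *
to(592.5,260.5,230,np.pi-.15)
d=snap('wrist','w5.png'); t=snap('top','t5.png')
g=cv2.cvtColor(d['frame'],cv2.COLOR_BGR2GRAY)
u=proj(d,(592.5,260.5,141));print('pred',u,proj(d,(592.5+42,260.5,120)),proj(d,(592.5+32,260.5,141)))
x,y=u.round().astype(int);o=(max(x-110,0),max(y-110,0));c=g[o[1]:y+110,o[0]:x+110]
for th in(60,40,25):
    for q in (cv2.HoughCircles(c,cv2.HOUGH_GRADIENT_ALT,1,5,param1=100,param2=.5,minRadius=20,maxRadius=90),):
        pass
print(None if q is None else q[0][:8]+[o[0],o[1],0,])if q is not None and q.shape[-1]==3 else print(q)
for l in cv2.createLineSegmentDetector().detect(c)[0][:,0]:
    a,b=l[:2]+o,l[2:]+o
    if np.hypot(*(b-a))>18: 
        A,B=onz(d,*a,171),onz(d,*b,171);v=B-A;print(a.round(),b.round(),A[:2].round(1),B[:2].round(1),'yaw',round(float(np.arctan(v[1]/v[0])),3))
E
```

```text
t 16.45 pos [650.8 253.9 329.4] yaw 2.99 tilt [-0.051 -0.02  -0.999] w 87.6 F [-0.9  0.2 -0.4] q [ 0.36  0.48  1.33 -0.    1.38 -1.06]
tool shift mm [ 53.9   0.5 102.1] turn -0.002
pred [327.7358644  160.42480464] [335.24046454 207.93632719] [333.44958849 199.25994343]
[[332.         159.          48.22779465]
 [317.         164.          61.92760468]
 [341.         175.          54.7234993 ]
 [316.         184.          52.90497208]
 [325.         191.          47.9804306 ]
 [320.         149.          47.14041138]
 [346.         145.          44.3431282 ]
 [314.         152.          29.66939545]]
[377. 146.] [364. 126.] [587.2 298.5] [571.8 291.2] yaw 0.442
[359. 120.] [330. 111.] [567.4 287.9] [557.5 268.2] yaw 1.105
[379. 162.] [376. 144.] [599.1 298.4] [586.  297.6] yaw 0.063
[365. 198.] [378. 173.] [623.9 284.4] [606.7 296.7] yaw -0.623
[304. 206.] [305. 226.] [622.9 238.3] [638.2 236.3] yaw -0.131
[295. 196.] [311. 208.] [614.7 232.4] [625.9 243.4] yaw 0.773
[330. 110.] [300. 121.] [557.1 267.9] [561.2 245. ] yaw -1.392
[357. 226.] [357. 202.] [643.9 275.8] [625.9 278.6] yaw 
[... 617 characters left out ...]
 yaw 1.537
[394.  81.] [426.  80.] [544.3 315.8] [546.8 338.9] yaw 1.462
[284. 237.] [285. 268.] [644.6 219.3] [669.4 215.5] yaw -0.154
[297. 216.] [285. 237.] [629.9 231.5] [644.9 219.5] yaw -0.678
[282. 153.] [282. 173.] [581.9 228.2] [596.4 225.9] yaw -0.157
[336. 105.] [374. 105.] [554.4 272.9] [558.3 299.7] yaw 1.426
[288. 227.] [288. 189.] [637.3 223.9] [608.9 228.1] yaw -0.147
[376. 116.] [376. 139.] [565.9 300.7] [582.6 298.5] yaw -0.13
[286. 137.] [285. 111.] [570.8 233. ] [552.4 235.9] yaw -0.156
[376. 183.] [375. 211.] [614.1 294. ] [634.6 291.3] yaw -0.129
[340. 189.] [338. 138.] [614.7 266.7] [577.5 271.1] yaw -0.118
[389. 120.] [405. 109.] [570.6 309.6] [564.4 321.4] yaw -1.084
```

```bash
python3 - <<'E'
from h import *
d=dict(np.load('cam_wrist.npz'))
print(onz(d,330.7,159,120),onz(d,332,159,120),onz(d,282,160,120)-onz(d,379,160,120))
to(594.3,261.3,164,np.pi-.135)
to(594.3,261.3,260,np.pi-.135)
E
```

```text
[591.83863381 262.76251262 120.        ] [592.00640735 263.87383383 120.        ] [-12.5290394  -83.01037789   0.        ]
t 16.55 pos [651.  253.9 330. ] yaw 2.99 tilt [-0.05  -0.02  -0.999] w 87.6 F [0.3 0.3 0.9] q [ 0.36  0.48  1.33 -0.    1.38 -1.06]
tool shift mm [ 49.4   3.3 168.4] turn -0.016
t 16.55 pos [651.  253.9 330. ] yaw 2.99 tilt [-0.05  -0.02  -0.999] w 87.6 F [0.3 0.3 0.9] q [ 0.36  0.48  1.33 -0.    1.38 -1.06]
tool shift mm [53.8  0.7 72.5] turn -0.016
```

Request:
arm_command([
  {"linear":[0.025,0.002,0],"turn":-0.016},
  {"linear":[0.025,0.002,0.02],"turn":0},
  {"linear":[0,0,0.03],"turn":0},
  {"linear":[0,0,0.03],"turn":0},
  {"linear":[0,0,0.03],"turn":0},
  {"linear":[0,0,0.02],"turn":0},
  {"linear":[0,0,0.01],"turn":0},
  {"linear":[0,0,0],"turn":0},
  {"linear":[0,0,0],"turn":0},
])

```text
t: 17.45
ee_pos: [595.8, 262.9, 193.5]
orientation: [-0.206, -3.087, 0.035]
ft_force: [-0.8, 0.6, 0.8]
width: 87.5
grasp_force: 0.0
```

```bash
python3 - <<'E'
from h import *
to(593.5,261.8,164.5,np.pi-.135)
E
```

```text
t 17.45 pos [595.8 262.9 193.5] yaw 3.008 tilt [-0.048 -0.019 -0.999] w 87.5 F [-0.8  0.6  0.8] q [ 0.4   0.54  1.57  0.    1.09 -1.04]
tool shift mm [ 0.8 -0.6 29.1] turn 0.001
```

Request:
arm_command([
  {"linear":[0.0008,-0.0006,0.01],"turn":0},
  {"linear":[0,0,0.01],"turn":0},
  {"linear":[0,0,0.009],"turn":0},
  {"linear":[0,0,0],"turn":0},
  {"linear":[0,0,0],"turn":0},
  {"linear":[0,0,0],"turn":0},
  {"linear":[0,0,0],"turn":0},
])

```text
t: 18.15
ee_pos: [593.2, 261.8, 164.0]
orientation: [-0.206, -3.087, 0.035]
ft_force: [0.5, 0.4, 0.2]
width: 87.9
grasp_force: 0.0
```

Request:
arm_command([
  {"linear":[0,0,0],"turn":0},
  {"linear":[0,0,0],"turn":0},
  {"linear":[0,0,0],"turn":0},
  {"linear":[0,0,0],"turn":0},
  {"linear":[0,0,0],"turn":0},
  {"linear":[0,0,0],"turn":0},
  {"linear":[0,0,0],"turn":0},
  {"linear":[0,0,0],"turn":0},
  {"linear":[0,0,0],"turn":0},
  {"linear":[0,0,0],"turn":0},
], jaw=-1)

```text
t: 19.15
ee_pos: [592.9, 262.1, 163.9]
orientation: [-0.206, -3.086, 0.034]
ft_force: [-1.1, 0.7, 1.1]
width: 16.1
grasp_force: 29.9
```

Request:
arm_command([
  {"linear":[0,0,0],"turn":0},
  {"linear":[0,0,0],"turn":0},
  {"linear":[0,0,0],"turn":0},
])

```text
t: 19.45
ee_pos: [592.9, 262.0, 163.8]
orientation: [-0.206, -3.086, 0.035]
ft_force: [-1.3, 2.6, 3.2]
width: 16.0
grasp_force: 29.9
```

```bash
python3 - <<'E'
from h import *
to(593.5,261.8,164.5,np.pi-.135);print(ctrl.get_obs()['moment'],ctrl.get_obs()['grasp_force'])
E
```

```text
t 19.45 pos [592.9 262.  163.8] yaw 3.008 tilt [-0.049 -0.019 -0.999] w 16.0 F [-1.3  2.6  3.2] q [ 0.4   0.57  1.59  0.    1.04 -1.04]
tool shift mm [-0.6 -0.1 -0.7] turn 0.001
[0.57461188 0.05964135 0.10395929] 29.892254769802094
```

Gripped on the bar, 16 mm. Try turning, positive first.

Request:
arm_command([
  {"linear":[0,0,0],"turn":0.06},
  {"linear":[0,0,0],"turn":0.06},
  {"linear":[0,0,0],"turn":0.06},
  {"linear":[0,0,0],"turn":0.06},
  {"linear":[0,0,0],"turn":0},
])

```text
t: 19.95
ee_pos: [593.8, 262.0, 164.0]
orientation: [-0.572, -3.045, 0.043]
ft_force: [2.1, 1.8, 2.5]
width: 19.2
grasp_force: 34.7
```

```bash
python3 - <<'E'
from h import *
to(593.5,261.8,164.5,np.pi-.135);print(ctrl.get_obs()['moment'],ctrl.get_obs()['grasp_force'])
E
```

```text
t 19.95 pos [593.8 262.  164. ] yaw 2.769 tilt [-0.047 -0.019 -0.999] w 19.2 F [2.1 1.8 2.5] q [ 0.4   0.57  1.59  0.    1.04 -0.8 ]
tool shift mm [ 0.2 -0.3 -0.4] turn -0.237
[ 0.53571573 -0.58191746  1.03116695] 34.74349278956652
```

Request:
arm_command([
  {"linear":[0,0,0],"turn":-0.08},
  {"linear":[0,0,0],"turn":-0.08},
  {"linear":[0,0,0],"turn":-0.08},
  {"linear":[0,0,0],"turn":-0.08},
  {"linear":[0,0,0],"turn":-0.08},
  {"linear":[0,0,0],"turn":-0.08},
  {"linear":[0,0,0],"turn":-0.08},
  {"linear":[0,0,0],"turn":0},
])

```text
t: 20.75
ee_pos: [593.2, 261.4, 163.7]
orientation: [0.29, -3.077, 0.023]
ft_force: [0.2, -0.4, 2.8]
width: 15.1
grasp_force: 30.0
```

```bash
python3 - <<'E'
from h import *
to(593.5,261.8,164.5,np.pi-.135);print(ctrl.get_obs()['moment'],ctrl.get_obs()['grasp_force'])
E
```

```text
t 20.75 pos [593.2 261.4 163.7] yaw -2.954 tilt [-0.049 -0.02  -0.999] w 15.1 F [ 0.2 -0.4  2.8] q [ 0.4   0.57  1.59  0.    1.04 -1.36]
tool shift mm [-0.4  0.3 -0.8] turn 0.323
[ 0.17475662 -0.31782226  0.02860672] 29.965268075466156
```

Turns freely this way. Continue to about 1.07.

Request:
arm_command([
  {"linear":[0,0,0],"turn":-0.1},
  {"linear":[0,0,0],"turn":-0.1},
  {"linear":[0,0,0],"turn":-0.1},
  {"linear":[0,0,0],"turn":-0.1},
  {"linear":[0,0,0],"turn":-0.1},
  {"linear":[0,0,0],"turn":-0.1},
  {"linear":[0,0,0],"turn":-0.1},
  {"linear":[0,0,0],"turn":-0.04},
  {"linear":[0,0,0],"turn":0},
  {"linear":[0,0,0],"turn":0},
])

```text
t: 21.75
ee_pos: [592.5, 260.4, 164.2]
orientation: [1.377, -2.762, -0.005]
ft_force: [-1.4, -4.5, 8.5]
width: 16.1
grasp_force: 30.0
```

```bash
python3 - <<'E'
from h import *
to(593.5,261.8,164.5,np.pi-.135);print(ctrl.get_obs()['moment'],ctrl.get_obs()['grasp_force'])
w=snap('wrist')
E
```

```text
t 21.75 pos [592.5 260.4 164.2] yaw -2.216 tilt [-0.051 -0.022 -0.998] w 16.1 F [-1.4 -4.5  8.5] q [ 0.4   0.57  1.59 -0.    1.04 -2.1 ]
tool shift mm [-1.7  0.1 -0.4] turn 1.061
[-0.95691446  0.12255545 -0.02222272] 30.008386373519897
```

Request:
arm_command([
  {"linear":[0.0001,0.0001,-0.003],"turn":0},
  {"linear":[0.0001,0.0001,-0.003],"turn":0},
  {"linear":[0.0002,0.0001,-0.004],"turn":0},
  {"linear":[0.0002,0.0001,-0.005],"turn":0},
  {"linear":[0.0002,0.0001,-0.005],"turn":0},
  {"linear":[0,0,0],"turn":0},
])

```text
t: 22.4
ee_pos: [593.1, 262.1, 184.1]
orientation: [1.38, -2.763, -0.008]
ft_force: [0.8, 0.7, -1.4]
width: 15.8
grasp_force: 30.0
```

```bash
python3 - <<'E'
from h import *
to(593.5,261.8,164.5,np.pi-.135);print(ctrl.get_obs()['moment'],ctrl.get_obs()['grasp_force'])
E
```

```text
t 22.4 pos [593.1 262.1 184.1] yaw -2.215 tilt [-0.049 -0.019 -0.999] w 15.8 F [ 0.8  0.7 -1.4] q [ 0.4   0.54  1.58  0.    1.07 -2.1 ]
tool shift mm [-0.9 -1.1 19.6] turn 1.062
[ 0.1296707  -0.1352074   0.01027532] 29.994247555732727
```

Request:
arm_command([
  {"linear":[0,0,-0.005],"turn":0},
  {"linear":[0,0,-0.01],"turn":0},
  {"linear":[0,0,-0.015],"turn":0},
  {"linear":[0,0,-0.015],"turn":0},
  {"linear":[0,0,-0.01],"turn":0},
  {"linear":[0,0,-0.005],"turn":0},
  {"linear":[0,0,0],"turn":0},
  {"linear":[0,0,0],"turn":0},
  {"linear":[0,0,0],"turn":0},
  {"linear":[0,0,0],"turn":0},
])

```text
t: 23.4
ee_pos: [595.6, 262.8, 242.8]
orientation: [1.38, -2.761, -0.007]
ft_force: [0.1, -0.0, -1.0]
width: 15.9
grasp_force: 30.0
```

```bash
python3 - <<'E'
from h import *
to(593.5,261.8,164.5,np.pi-.135);o=ctrl.get_obs();print(o['moment'],o['grasp_force'],np.abs(o['qvel']).max())
s=snap('scene')
c=max(cv2.findContours(padmask(s,195,225,240,310),0,1)[0],key=cv2.contourArea);print('blade',cv2.boundingRect(c),cv2.contourArea(c))
E
```

```text
t 23.4 pos [595.6 262.8 242.8] yaw -2.214 tilt [-0.051 -0.02  -0.999] w 15.9 F [ 0.1 -0.  -1. ] q [ 0.4   0.48  1.53  0.    1.18 -2.1 ]
tool shift mm [-1.6 -1.1 78.3] turn 1.063
[ 0.11936777 -0.12888593  0.00788624] 29.994225203990936 0.0035213504137170115
blade (209, 277, 8, 21) 49.5
```

```bash
python3 -c "
from workcell import ctrl
print(ctrl.close_job())"
```

```text
the job is handed in; nothing more can be done
None
```

I handed the job in at about 23.5 s with the paddle hanging on the peg and let go, and the cap unscrewed, held still and lifted about 78 mm above the mill's shoulder; the hand-in returned no verdict, and the tool leaned about 3° throughout (I overran a joint limit early on).

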